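Clip the tube block onto the mixer

ROBOT

A 6-joint arm with a two-finger parallel gripper is mounted at the origin on the work surface. World frame = base frame: x ahead of the robot, y to its left, z up, the work surface at z = 0. Lengths are in m, angles in degrees, forces in N, time in s.
With the tool pointing down it reaches from about 0.275 to 0.775 m from the base axis. Payload 14.6 kg.
Tool frame: the origin (TCP) lies at the very end of the fingers, on their centre line; the grasp point (between the pads) lies 19 mm behind it; z points along the fingers, y is the direction in which the jaws open and shut (so a half turn about z gives the same grasp; the last joint's range is limited). The gripper opens to 85 mm and grips with 20 to 120 N. Pads are 22 mm wide; open, the fingers measure 114 mm over their backs; the gripper's body (76 mm by 85 mm) begins 54 mm behind the grasp point. The pads swing forward as they close: fully open they stand 13 mm farther back than shut.
Start: joints at [61.633, 15.075, -2.767, 72.158, 0, 81.102], TCP at [0.175, 0.495, 0.231] pointing down, gripper open.
Joint ranges: [-151.79, 151.79], [-50.71, 97.33], [-67.44, 78.34], [-121.81, 120.89], [-77.56, 73.72], [-180, 180]. Speed limits (degrees/s): [108.29, 108.29, 147.25, 159.86, 180, 180].

INTERFACE

Orientations are given as a 3x3 rotation matrix whose columns are the frame's x, y, z axes.
In Python, from plant import env, vision, boxes_of, outline_of gives the robot as it stands.
- The arm moves only by the tool step_arm, never from a script. Its argument "moves" is a list of rows, each a list of 6 numbers: the shift along the world's x, y, z in m, then the turn, a rotation vector about the world's x, y, z in rad. In form: [[dx, dy, dz, ax, ay, az], ...]. A call has 1 to 8 rows; each row shifts and turns the commanded pose from where the row before left it; what a row does not reach is not made up. A row lasts 1/12 s, in which the tool goes at most 41.7 mm and 7.16 degrees, less where a joint would pass 70% of its speed; a pose out of reach is approached as far as the arm can. A call is refused whole if a number of a shift passes 0.0417 or a number of a turn 0.125, either way. A call with a gripper value outside its range is refused whole. "claw" is the closure, from -1 (fully open) to 1 (shut), so that 0 is half open, set as the call begins (left out, the last holds). The fingers move at their own pace and stop on an object; the grip force is fixed at half the most. Time passes only in rows, so rows that do not move let the fingers close. It gives the time, the measured TCP pose, the force and the opening at its end, in the units of the state.
- env.state(): the state, without advancing time (a new reading comes with each control period).
- vision.grab_frame(name): name is "scene" or "top" or "wrist"; returns a dict with "color" (420x560x3 uint8, red, green, blue), "z_map" (420x560 float32, m along the optical axis (not along the pixel's ray), 0 where there is no reading), "camera_matrix" (3x3 intrinsics, pixels), "world_to_cam" (4x4, takes a point from world to camera coordinates); the wrist camera has in their place "hand_eye" (4x4, takes a point from camera to tool coordinates, whose origin is the TCP and whose axes are the flange's). Camera axes: x right, y up, looking along -z (the intrinsics and any distortion apply to the point x, -y, -z); pixel columns grow to the right and rows downward; lengths in m; the calibration is good to about 2 mm. The wrist camera is an equidistant fisheye: a pixel r from the principal point sees the ray r / f radians off the axis. A picture is of the moment at which its call begins: read the wrist's pose just before it.
- env.hand_in(): hands the job in, once; it reports no verdict.
Trained networks look in the newest picture that a camera, given by its name, has taken for a name from the list of things; names that differ only in an ending like _2 or _b are one class to them, and where a whole thing is asked for, a point or a joint stands for the part that bears it (a point fixed in the world has none). Each returns a list of dicts, best first, with "p" (0 to 1); they miss things now and then, are a little off and sometimes report something else, mostly with a low value. They report only what shows in the picture. A call takes as long as a camera call.
- boxes_of(camera, label): "position" ([column, row] as shares, 0 to 1, of the picture: columns of its width, rows of its height, amid what is visible of it).
- outline_of(camera, label): "mask" (420x560 bool, what is visible of it) and "position" ([column, row] as shares, 0 to 1, of the picture: columns of its width, rows of its height, amid what is visible of it).
The state is a dict: "clock": time; "q": joint angles; "joint_vel": joint speeds; "joint_efforts": joint torques, N m; "position": TCP position; "eef_rot": TCP orientation; "force": force on the tool from outside, world axes, zero at the start; "wrist_torque": the same for the moment, N m; "opening": opening from 0.0 (shut) to 1.0 (fully open).
Only numpy, scipy, OpenCV 4.12 (cv2) and the standard library are available. Lean on these libraries where they do the work, as an engineer would, in place of code of your own. Each camera call takes 0.05 s, during which the arm holds its last target.

TASK

Fit the metal tube block with the twelve large wells onto the mixer: stand it level between the four corner posts of the platform and push it straight down over the two snap hooks until both ends have clicked and it sits fully home, then let go. Feel your way down, because the last user may have left the platform higher or lower on its threaded supports, and never load the mixer with more than 35 N. Leave the block with the small wells and everything else on the bench where it is.

Things in the scene. Friction and masses are not known exactly. Their poses are not given: they have to be found in the camera images.
- block: Tube block to be fitted, either way round: bare aluminium, 56 mm (its x) by 96 mm (its y) by 36 mm high, about 0.34 kg, 12 wells of 11 mm (3 by 4) open at the top, a lug at the middle of each y end. Origin at the centre of its underside, z up. Stands upright on the bench at the start. Grip it across its 56 mm width; the sides are plain
- lug_a (a point): Middle of the upper face of the lug on the block's +y end: 52 mm from the block's centre, 26 mm above its underside. The lug is a rib 26 mm wide, reaching from 5 to 26 mm above the underside; its outer face is a ramp, 51 mm from the block's centre at its foot (chamfered 1.5 mm) and 54.6 mm at its top
- lug_b (a point): The same for the lug on the block's -y end
- small_well_block: Another aluminium block of the same outer size, with 24 small wells of 7.6 mm (4 by 6); not to be used, leave it where it stands. Origin at the centre of its underside
- shaker: The mixer: white housing fixed to the bench, x -155 to 85 mm, y -100 to 100 mm, deck 95 mm high, sloped control panel at -x. Origin on the bench under the mean centre of the platform, z up. The aluminium platform, 84 (x) by 130 mm (y), floats on the deck. The block fits with its y along the mixer's y, between four corner posts, a hook at each y end, its underside on the platform's face
- platform_mean (a point): Point of the housing 110 mm above the mixer's origin: mean centre of the platform's upper face. The real face lies anywhere from 102 to 118 mm up (threaded supports; it does not give downwards) and up to 2 mm aside in x and y; a sideways push of 2 N shifts it, at most 3 mm. Corner posts: black, 10 mm high, at y +-34 mm; 1.5 mm of play each side of the block, 5.5 mm at their tapered tops
- hook_left (a joint): Upright grey snap hook, 22 mm wide, at the +y end of the platform; value = bending outwards in rad, 0 relaxed, springs back. Its stem stands 56 mm from the platform's centre; the head overhangs inwards 5 mm, its catch 27 mm and its tip 36.5 mm above the platform's face. The lugs meet it about 25 mm above home, bend it to about 0.05 rad by 20 mm and 0.11 rad by 2 mm, where it snaps back to 0
- hook_right (a joint): The same snap hook at the -y end of the platform; value = bending outwards in rad. The force on the mixer, block's weight (3 to 4 N) included, rises to 7 to 16 N as the lugs pass the hooks' tips, stays at 2 to 7 N while they slide, drops at the click, and then climbs steeply on the hard face. The block's weight alone does not click it; let go too early it hangs on the hooks
- tube_rack: Orange rack of small tubes, 80 by 150 by 50 mm; bystander
- tip_box: Pipette tip box, white with a blue lid, 120 by 82 by 68 mm; bystander
- beaker: Glass beaker, 68 mm across, 85 mm high; bystander
- amber_bottle: Amber jar, 56 mm across, 105 mm high; bystander
- wash_bottle: White bottle with a red cap, 64 mm across, 170 mm high; bystander

How it is judged:
By the outcome, as a careful person would: the job done as asked, in the order asked, and still so for the second after the job is handed in, with the robot touching nothing.
It also fails if it takes over 54 s, if anything falls off the work surface, if the arm or the gripper's body presses on something with over 40 N, if the wrist force passes 120 N, or if a joint passes its speed limit or range.

## Working session

There is one attempt and no reset: what is moved stays moved. The work goes in short steps, Python scripts to look and compute and a tool call to move; the robot and the scene stay as the last step left them, time stands still between calls to the robot, and variables do not carry over. Pictures are saved under pics/ and viewed, and the job is handed in when it is done.

Besides the shell and the picture viewer there is one more tool, called after "Request:" in YAML: its name, and indented under it one key for each argument. step_arm: Moves the arm, as the interface text tells. Its arguments: {"type":"object","properties":{"moves":{"type":"array"},"claw":{"type":"number"}},"required":["moves"]}

```bash
mkdir -p pics; ls
python3 - <<'E'
from plant import env, vision, boxes_of, outline_of
import cv2, pickle
print(env.state())
fs={}
for n in ["scene","top"]:
    f=vision.grab_frame(n); fs[n]=f
    cv2.imwrite(f"pics/{n}0.png",f["color"][:,:,::-1])
    print(n,f["camera_matrix"],f["world_to_cam"],[k for k in f])
    for l in ["block","small_well_block","shaker","hook_left"]:
        for d in boxes_of(n,l)[:3]: print(n,l,d)
pickle.dump(fs,open("f0.pkl","wb"))
E
```

```text
pics
{'clock': 0.0, 'q': array([ 6.16313741e+01,  1.50959255e+01, -2.80460571e+00,  7.21572537e+01,
        1.88039349e-04,  8.11008615e+01]), 'joint_vel': array([ 0.01978725,  0.00098864,  0.11110229, -0.01493006, -0.11465099,
       -0.06209041]), 'joint_efforts': array([ 1.72171473e-03, -6.37609506e+01,  3.84563756e+01,  1.36771941e-02,
        2.03632717e-04, -7.03406135e-05]), 'position': array([0.17486545, 0.49472867, 0.23084601]), 'eef_rot': array([[-9.42819086e-01,  3.33304575e-01, -4.82086494e-04],
       [ 3.33304885e-01,  9.42818683e-01, -8.85861231e-04],
       [ 1.59258553e-04, -9.95888659e-04, -9.99999491e-01]]), 'force': array([-0.84752064,  0.01654427, -0.02057367]), 'wrist_torque': array([-0.01093797, -0.02138569, -0.01320604]), 'opening': 1.0008959740144203}
scene [[379.54098332   0.         273.15522222]
 [  0.         379.54098332 213.10071246]
 [  0.           0.           1.        ]] [[-0.86413141  0.50291765  0.0187281   0.40041121]
 [-0.35856306 -0.64135538  0.67830362  0.13302524]
 [ 0.35314223  0.57942826  0.73454302 -1.32833965]
 [ 0.          0.          
[... 270 characters left out ...]
 ]
 [  0.           0.           1.        ]] [[ 0.02429943 -0.99940206 -0.02459791  0.02843649]
 [ 0.99088299  0.02081618  0.1331074  -0.49399573]
 [-0.13251578 -0.02760809  0.99079633 -1.27490223]
 [ 0.          0.          0.          1.        ]] ['color', 'z_map', 'camera_matrix', 'world_to_cam']
top block {'position': [0.4329, 0.5124], 'p': 0.93}
top small_well_block {'position': [0.3371, 0.5071], 'p': 0.84}
top small_well_block {'position': [0.6239, 0.4926], 'p': 0.74}
top shaker {'position': [0.6141, 0.4931], 'p': 0.92}
top hook_left {'position': [0.3341, 0.5074], 'p': 0.65}
top hook_left {'position': [0.3779, 0.3357], 'p': 0.6}
top hook_left {'position': [0.6125, 0.4971], 'p': 0.47}
```

View pics/scene0.png

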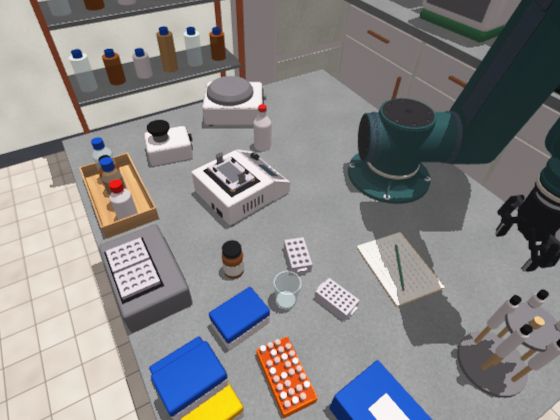

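View pics/top0.png

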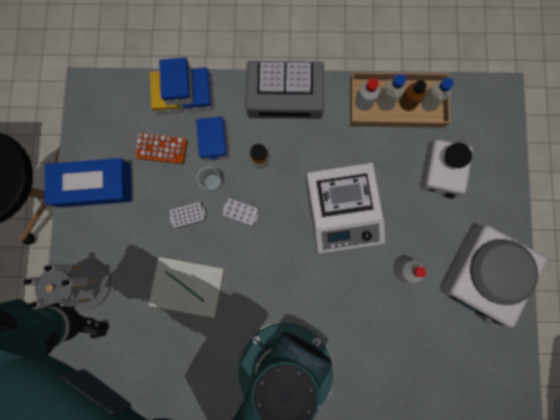

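The scene and top views agree. The 12-well block is at about (297,253) in scene and (241,211) in top. The 24-well block is at top (187,215) and the mixer at top (345,207). Next I'll measure them with depth.

```bash
cat > h.py <<'E'
import numpy as np, cv2, pickle
def cloud(f):
    K=f["camera_matrix"];z=f["z_map"].astype(float);v,u=np.mgrid[0:420,0:560]
    x=(u-K[0,2])/K[0,0]*z; y=-(v-K[1,2])/K[1,1]*z
    P=np.stack([x,y,-z],-1); T=np.linalg.inv(f["world_to_cam"])
    W=P@T[:3,:3].T+T[:3,3]; W[z<=0]=np.nan
    return W
def proj(f,p):
    p=np.atleast_2d(p);T=f["world_to_cam"];c=p@T[:3,:3].T+T[:3,3];K=f["camera_matrix"]
    return np.stack([K[0,0]*c[:,0]/-c[:,2]+K[0,2],K[1,1]*-c[:,1]/-c[:,2]+K[1,2]],-1)
E
python3 - <<'E'
from h import *
from plant import outline_of
fs=pickle.load(open("f0.pkl","rb"))
for n in fs:
    W=cloud(fs[n])
    for l in ["block","small_well_block","shaker"]:
        for o in outline_of(n,l)[:2]:
            m=o["mask"]; P=W[m]; P=P[~np.isnan(P[:,0])]
            print(n,l,o["p"],o["position"],m.sum(),"zpct",np.percentile(P[:,2],[5,25,50,75,95]).round(4))
            zt=0.030 if l!="shaker" else 0.09
            Q=P[P[:,2]>zt]
            if l!="shaker": Q=Q[Q[:,2]<.045]
            if len(Q)>10:
                r=cv2.minAreaRect((Q[:,:2]*1000).astype(np.float32)); print("  mean",Q.mean(0).round(4),"rect",r)
            if l=="shaker":
                Q=P[(P[:,2]>.088)&(P[:,2]<.099)]
                r=cv2.minAreaRect((Q[:,:2]*1000).astype(np.float32)); print("  deck rect",r, np.percentile(Q[:,2],[10,50,90]))
    print(n, "bench z", np.nanmedian(W[230:260,230:250,2]) if n=="top" else np.nanmedian(W[220:235,330:345,2]))
f=fs["top"]; c=f["color"][140:270,200:400]
c=cv2.resize(c,None,fx=4,fy=4,interpolation=cv2.INTER_CUBIC);cv2.imwrite("pics/topcrop.png",c[:,:,::-1])
f=fs["scene"]; c=f["color"][140:280,180:330]
c=cv2.resize(c,None,fx=4,fy=4,interpolation=cv2.INTER_CUBIC);cv2.imwrite("pics/scenecrop.png",c[:,:,::-1])
E
```

```text
scene block 0.61 [0.5304, 0.6157] 791 zpct [0.0096 0.0278 0.0351 0.0367 0.0387]
  mean [0.474  0.1524 0.036 ] rect ((472.6739807128906, 149.57115173339844), (99.0926513671875, 57.37675857543945), 70.89759826660156)
scene small_well_block 0.69 [0.6007, 0.711] 1109 zpct [0.0033 0.0264 0.0347 0.0366 0.0386]
  mean [0.461  0.3154 0.0358] rect ((459.8749694824219, 312.538818359375), (58.92811965942383, 99.72224426269531), 16.907276153564453)
scene small_well_block 0.41 [0.4145, 0.6186] 738 zpct [0.008  0.0433 0.0778 0.1045 0.107 ]
  mean [0.6535 0.1166 0.0374] rect ((653.0819702148438, 112.6671371459961), (21.74424934387207, 53.767112731933594), 62.79829788208008)
scene shaker 0.97 [0.4266, 0.4407] 4718 zpct [0.0179 0.0614 0.0938 0.0981 0.1147]
  mean [ 0.521  -0.1464  0.1027] rect ((500.4260559082031, -161.78207397460938), (213.35520935058594, 201.51316833496094), 9.798748016357422)
  deck rect ((500.2064208984375, -161.82000732421875), (213.80104064941406, 201.51316833496094), 9.798748016357422) [0.09173319 0.09561472 0.09787569]
scene bench z 0.0005634509798271292
top block 0.89 [0.428
[... 494 characters left out ...]
.1144]
  mean [ 0.5092 -0.1592  0.1012] rect ((496.28497314453125, -163.04356384277344), (215.854736328125, 198.44082641601562), 9.818351745605469)
  deck rect ((495.063720703125, -163.25230407714844), (217.72549438476562, 199.34104919433594), 10.194172859191895) [0.09098014 0.09474031 0.09770092]
top shaker 0.24 [0.7262, 0.6417] 577 zpct [0.027  0.0898 0.1147 0.1311 0.1707]
  mean [ 0.304  -0.3437  0.1298] rect ((303.8250427246094, -349.0394287109375), (58.49192428588867, 56.0681266784668), 1.0164729356765747)
  deck rect ((303.1819763183594, -328.3037109375), (53.37831497192383, 15.464710235595703), 0.17961739003658295) [0.08928452 0.09354597 0.09693838]
top bench z -0.00034953539490811814
```

View pics/topcrop.png

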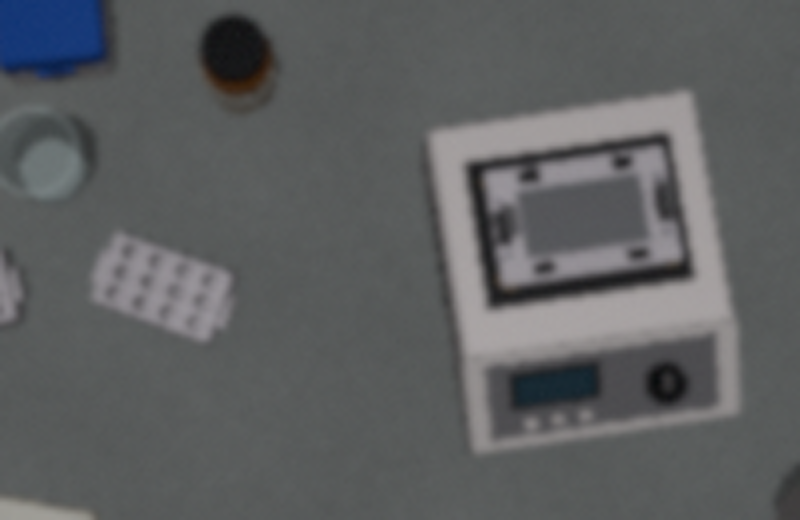

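View pics/scenecrop.png

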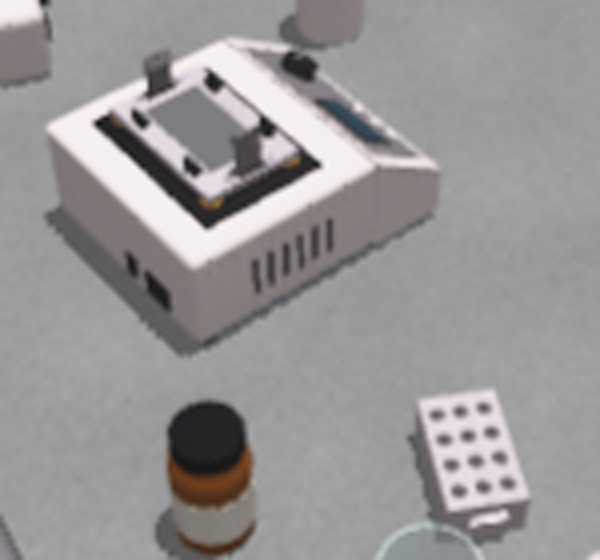

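Block and mixer poses are consistent. The block centre is about (0.472, 0.150) with yaw −19°, and the mixer yaw is about +9.8°. I'll move above the block and use the wrist camera to refine.

Request:
step_arm:
  moves:
    - [0.0212, -0.0246, 0, 0, 0, -0.1116]
    - [0.0212, -0.0246, 0, 0, 0, -0.1116]
    - [0.0212, -0.0246, 0, 0, 0, -0.1116]
    - [0.0212, -0.0246, 0, 0, 0, -0.1116]
    - [0.0212, -0.0246, 0, 0, 0, -0.1116]
    - [0.0212, -0.0246, 0, 0, 0, -0.1116]
    - [0.0212, -0.0246, 0, 0, 0, -0.1116]

```text
clock: 1.38
position: [0.3241, 0.3215, 0.2314]
eef_rot: [[-0.43, 0.903, 0.0], [0.903, 0.43, 0.0], [0.0, 0.0, -1.0]]
force: [1.8, 0.4, 0.3]
opening: 0.993
```

Request:
step_arm:
  moves:
    - [0.0212, -0.0246, 0, 0, 0, -0.1116]
    - [0.0212, -0.0246, 0, 0, 0, -0.1116]
    - [0.0212, -0.0246, 0, 0, 0, -0.1116]
    - [0.0212, -0.0246, 0, 0, 0, -0.1116]
    - [0.0212, -0.0246, 0, 0, 0, -0.1116]
    - [0.0212, -0.0246, 0, 0, 0, -0.1116]
    - [0.0212, -0.0246, 0, 0, 0, -0.1116]

```text
clock: 1.97
position: [0.4726, 0.1491, 0.2314]
eef_rot: [[0.331, 0.944, 0.0], [0.944, -0.331, 0.0], [0.0, 0.0, -1.0]]
force: [-0.2, 0.6, -0.5]
opening: 1.002
```

Run:
```python
from h import *
from plant import env,vision,outline_of,boxes_of
s=env.state();print({k:np.round(s[k],3) for k in ["clock","q","position","eef_rot","force"]})
f=vision.grab_frame("wrist");pickle.dump((s,f),open("w1.pkl","wb"))
print(f["camera_matrix"],f["hand_eye"])
cv2.imwrite("pics/w1.png",f["color"][:,:,::-1])
for l in ["block","shaker","hook_left"]: print(l,boxes_of("wrist",l)[:3])
```

```text
{'clock': np.float64(1.967), 'q': array([ 8.07600e+00,  1.21720e+01, -6.73700e+00,  7.10770e+01,
        2.00000e-03,  1.17393e+02]), 'position': array([0.473, 0.149, 0.231]), 'eef_rot': array([[ 0.331,  0.944,  0.   ],
       [ 0.944, -0.331,  0.   ],
       [ 0.   ,  0.   , -1.   ]]), 'force': array([-0.155,  0.587, -0.477])}
[[325.1922621    0.         280.6403498 ]
 [  0.         325.1922621  213.69652477]
 [  0.           0.           1.        ]] [[-5.79841924e-04  9.57206698e-01  2.89404565e-01  7.35432216e-02]
 [ 9.99999765e-01  6.61092531e-04 -1.82997839e-04 -2.17216115e-03]
 [-3.66489954e-04  2.89404390e-01 -9.57206856e-01 -1.42147735e-01]
 [ 0.00000000e+00  0.00000000e+00  0.00000000e+00  1.00000000e+00]]
block [{'position': [0.5079, 0.4364], 'p': 0.97}]
shaker [{'position': [0.6461, 0.8464], 'p': 0.64}]
hook_left []
```

View pics/w1.png

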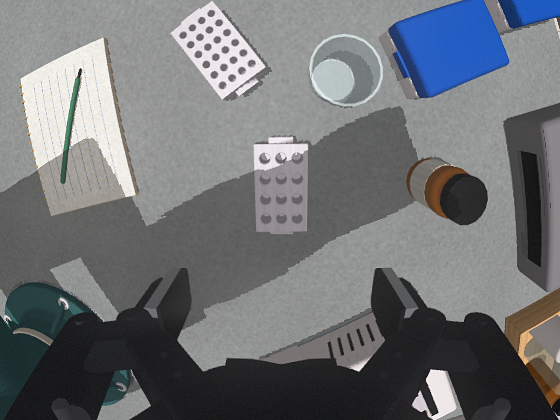

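The wrist view shows the 12-well block at (281,185), aligned with the image to within about a degree. The small-well block is at (220,50).

```bash
cat >> h.py <<'E'
def wcloud(s,f):
    K=f["camera_matrix"];z=f["z_map"].astype(float);v,u=np.mgrid[0:420,0:560]
    a=u-K[0,2];b=v-K[1,2];r=np.hypot(a,b)+1e-9;t=r/K[0,0]
    k=np.tan(np.minimum(t,1.5))/r
    P=np.stack([a*k*z,-b*k*z,-z],-1); H=f["hand_eye"]
    P=P@H[:3,:3].T+H[:3,3]; P=P@np.array(s["eef_rot"]).T+np.array(s["position"]); P[(z<=0)|(t>1.45)]=np.nan
    return P
def wproj(s,f,p):
    p=np.atleast_2d(p);q=(p-np.array(s["position"]))@np.array(s["eef_rot"]);H=np.linalg.inv(f["hand_eye"])
    c=q@H[:3,:3].T+H[:3,3];x,y,z=c[:,0],-c[:,1],-c[:,2];rr=np.hypot(x,y);t=np.arctan2(rr,z);K=f["camera_matrix"]
    return np.stack([K[0,2]+K[0,0]*t*x/rr,K[1,2]+K[0,0]*t*y/rr],-1)
E
python3 - <<'E'
from h import *
from plant import outline_of
s,f=pickle.load(open("w1.pkl","rb"));W=wcloud(s,f)
m=outline_of("wrist","block")[0]["mask"]
P=W[m];P=P[~np.isnan(P[:,0])];print(m.sum(),np.percentile(P[:,2],[5,50,95]).round(4),np.nanmedian(W[240:260,200:240,2]))
Q=P[(P[:,2]>.032)&(P[:,2]<.041)]
R=np.array(s["eef_rot"]);L=(Q-s["position"])@R   # tool frame
print("tool pct x",np.percentile(L[:,0],[.5,2,5,50,95,98,99.5]).round(4),"y",np.percentile(L[:,1],[.5,2,5,50,95,98,99.5]).round(4))
print(cv2.minAreaRect((L[:,:2]*1000).astype(np.float32)),cv2.minAreaRect((Q[:,:2]*1000).astype(np.float32)))
c=cv2.resize(f["color"][120:250,230:340],None,fx=5,fy=5,interpolation=cv2.INTER_CUBIC)
# overlay top rectangle hypothesis at TCP-centred
cv2.imwrite("pics/w1c.png",c[:,:,::-1])
fs=pickle.load(open("f0.pkl","rb"))
for n in fs:
    W=cloud(fs[n]);sel=(abs(W[...,0]-.52)<.12)&(abs(W[...,1]+.155)<.12)&(W[...,2]>.085)&(W[...,2]<.16)
    z=W[sel][:,2];h,e=np.histogram(z,bins=np.arange(.085,.16,.0025));print(n,list(zip(e.round(4),h)))
    col=fs[n]["color"].astype(int)
    br=col.sum(-1)
    # dark ring/platform
    a=np.deg2rad(9.8);Ry=np.array([[np.cos(a),np.sin(a)],[-np.sin(a),np.cos(a)]])
    Q=W[sel]; q=(Q[:,:2]-[.52,-.155])@Ry.T
    for lo,hi in [(.1,.12),(.12,.16)]:
        k=(Q[:,2]>lo)&(Q[:,2]<hi);
        print(n,lo,k.sum(),q[k].mean(0).round(4) if k.sum() else '', cv2.minAreaRect((Q[k][:,:2]*1000).astype(np.float32)) if k.sum()>3 else '')
E
```

```text
4916 [0.0075 0.035  0.0365] -0.0005255302713982613
tool pct x [-0.0486 -0.0472 -0.0443  0.001   0.0437  0.0458  0.0469] y [-0.03   -0.0292 -0.0278 -0.0017  0.0237  0.0252  0.0258]
((-0.6570549011230469, -2.129243850708008), (56.40481948852539, 96.35650634765625), 89.29244995117188) ((470.45904541015625, 149.1845703125), (96.35669708251953, 56.40460968017578), 71.38990783691406)
scene [(np.float64(0.085), np.int64(93)), (np.float64(0.0875), np.int64(90)), (np.float64(0.09), np.int64(148)), (np.float64(0.0925), np.int64(441)), (np.float64(0.095), np.int64(758)), (np.float64(0.0975), np.int64(334)), (np.float64(0.1), np.int64(53)), (np.float64(0.1025), np.int64(9)), (np.float64(0.105), np.int64(25)), (np.float64(0.1075), np.int64(45)), (np.float64(0.11), np.int64(268)), (np.float64(0.1125), np.int64(362)), (np.float64(0.115), np.int64(59)), (np.float64(0.1175), np.int64(20)), (np.float64(0.12), np.int64(27)), (np.float64(0.1225), np.int64(24)), (np.float64(0.125), np.int64(4)), (np.float64(0.1275), np.int64(8)), (np.float64(0.13), np.int64(14)), (np.float64(0.1325), np.int64(5)), (np.fl
[... 1165 characters left out ...]
4(0.125), np.int64(5)), (np.float64(0.1275), np.int64(1)), (np.float64(0.13), np.int64(0)), (np.float64(0.1325), np.int64(1)), (np.float64(0.135), np.int64(2)), (np.float64(0.1375), np.int64(5)), (np.float64(0.14), np.int64(5)), (np.float64(0.1425), np.int64(15)), (np.float64(0.145), np.int64(11)), (np.float64(0.1475), np.int64(12)), (np.float64(0.15), np.int64(6)), (np.float64(0.1525), np.int64(0)), (np.float64(0.155), np.int64(0))]
top 0.1 1354 [-0.001  -0.0051] ((519.1574096679688, -158.2837677001953), (152.55838012695312, 198.9431915283203), 3.018916606903076)
top 0.12 98 [-0.0008 -0.0052] ((520.3642578125, -160.30740356445312), (74.59539794921875, 117.62761688232422), 9.525354385375977)
```

View pics/w1c.png

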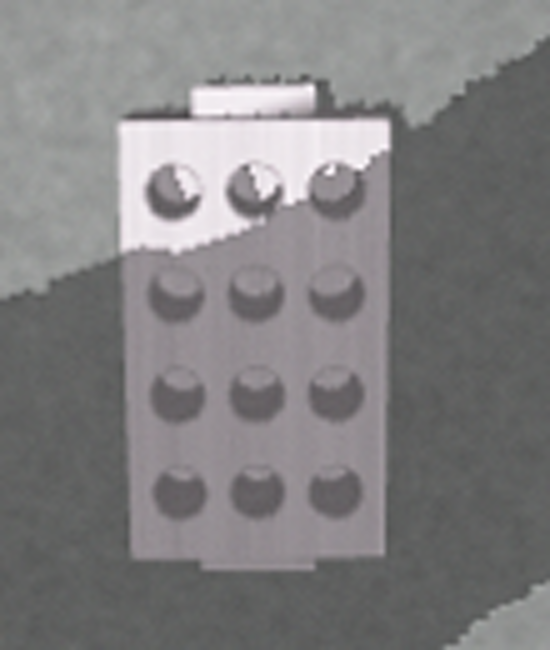

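The block centre comes out at about (0.471, 0.1495) with its long axis at 71.3°. The platform is at about (0.521, −0.160), face height about 0.111, yaw about 9.6°. I'll descend to grasp with the TCP at z ≈ 0.006.

Request:
step_arm:
  moves:
    - [-0.0017, 0.0004, -0.033, 0, 0, 0.0105]
    - [0, 0, -0.035, 0, 0, 0]
    - [0, 0, -0.035, 0, 0, 0]
    - [0, 0, -0.035, 0, 0, 0]
    - [0, 0, -0.034, 0, 0, 0]
    - [0, 0, -0.025, 0, 0, 0]
    - [0, 0, -0.013, 0, 0, 0]
  claw: -1

```text
clock: 2.8
position: [0.4678, 0.1518, 0.0188]
eef_rot: [[0.313, 0.95, -0.003], [0.95, -0.313, -0.0], [-0.001, -0.003, -1.0]]
force: [0.2, 0.5, -0.6]
opening: 1.0
```

Run:
```python
from h import *
from plant import env,vision
s=env.state();print({k:np.round(s[k],4) for k in ["clock","position","force"]})
f=vision.grab_frame("wrist");cv2.imwrite("pics/w2.png",f["color"][:,:,::-1])
```

```text
{'clock': np.float64(2.8), 'position': array([0.4678, 0.1518, 0.0188]), 'force': array([ 0.2253,  0.4896, -0.6113])}
```

View pics/w2.png

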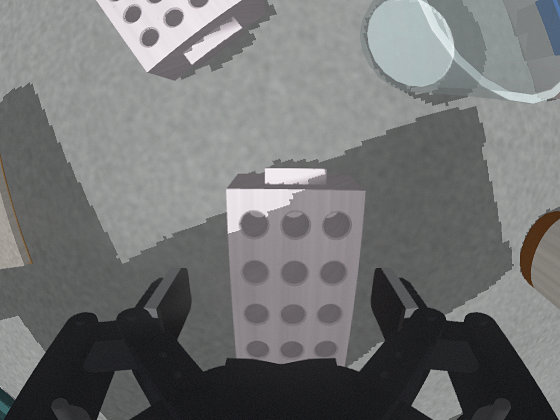

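Request:
step_arm:
  moves:
    - [0, 0, 0, 0, 0, 0]
    - [0, 0, 0, 0, 0, 0]

```text
clock: 3.02
position: [0.4701, 0.1517, 0.0222]
eef_rot: [[0.314, 0.949, 0.001], [0.949, -0.314, 0.0], [0.0, 0.001, -1.0]]
force: [-0.1, -0.1, -0.0]
opening: 0.998
```

Request:
step_arm:
  moves:
    - [0.0008, -0.0022, -0.006, 0, 0, -0.006]
    - [0, 0, -0.006, 0, 0, 0]
    - [0, 0, -0.004, 0, 0, 0]
    - [0, 0, 0, 0, 0, 0]

```text
clock: 3.35
position: [0.4706, 0.1487, 0.0047]
eef_rot: [[0.321, 0.947, -0.001], [0.947, -0.321, -0.0], [-0.0, -0.001, -1.0]]
force: [-0.3, -0.4, 0.4]
opening: 1.001
```

Run:
```python
from h import *
from plant import env,vision,outline_of
s=env.state();print({k:np.round(s[k],4) for k in ["clock","position","force","eef_rot"]})
f=vision.grab_frame("wrist");cv2.imwrite("pics/w3.png",f["color"][:,:,::-1])
W=wcloud(s,f);m=outline_of("wrist","block")[0]["mask"];P=W[m];P=P[~np.isnan(P[:,0])];Q=P[(P[:,2]>.031)&(P[:,2]<.041)]
L=(Q-s["position"])@np.array(s["eef_rot"]);k=L[:,0]>0.01
print("y edges",np.percentile(L[k,1],[.5,2,98,99.5]).round(4),"x max",np.percentile(L[:,0],[98,99,99.8]).round(4))
print(cv2.minAreaRect((L[:,:2]*1000).astype(np.float32)))
```

```text
{'clock': np.float64(3.35), 'position': array([0.4706, 0.1487, 0.0047]), 'force': array([-0.3485, -0.4416,  0.4186]), 'eef_rot': array([[ 3.211e-01,  9.470e-01, -6.000e-04],
       [ 9.470e-01, -3.211e-01, -1.000e-04],
       [-3.000e-04, -5.000e-04, -1.000e+00]])}Traceback (most recent call last):
  File "<stdin>", line 5, in <module>
IndexError: list index out of range
```

View pics/w3.png

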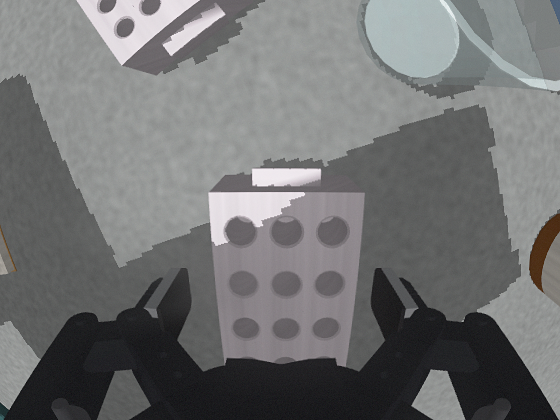

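The block sits well centred between the jaws. I'll check the far edge for lengthwise centring.

Run:
```python
from h import *
from plant import env,vision
s=env.state();f=vision.grab_frame("wrist");W=wcloud(s,f)
P=W[185:350,195:375].reshape(-1,3);P=P[~np.isnan(P[:,0])];Q=P[(P[:,2]>.031)&(P[:,2]<.042)]
L=(Q-s["position"])@np.array(s["eef_rot"])
k=L[:,0]>.0
print(s["position"].round(4),len(L),np.median(Q[:,2]),"y",np.percentile(L[k,1],[.2,1,99,99.8]).round(4),"x",np.percentile(L[abs(L[:,1])<.02][:,0],[98,99,99.8]).round(4), L[:,0].min())
for y0 in (-.02,0,.02):
    kk=abs(L[:,1]-y0)<.004; print(y0,np.percentile(L[kk,0],99).round(4))
```

```text
[0.4708 0.1487 0.0053] 19134 0.035413047446103296 y [-0.0283 -0.0278  0.0271  0.0276] x [0.0479 0.048  0.0482] -0.024268274601208912
-0.02 0.0481
0 0.048
0.02 0.0479
```

It is centred to within 0.5 mm and square. Closing the gripper.

Request:
step_arm:
  moves:
    - [0, 0, 0, 0, 0, 0]
    - [0, 0, 0, 0, 0, 0]
    - [0, 0, 0, 0, 0, 0]
    - [0, 0, 0, 0, 0, 0]
    - [0, 0, 0, 0, 0, 0]
    - [0, 0, 0, 0, 0, 0]
  claw: 1

```text
clock: 4.0
position: [0.4713, 0.1488, 0.0058]
eef_rot: [[0.321, 0.947, 0.001], [0.947, -0.321, -0.0], [0.0, 0.001, -1.0]]
force: [-1.2, -1.0, 7.9]
opening: 0.645
```

Request:
step_arm:
  moves:
    - [0, 0, 0, 0, 0, 0]
    - [0, 0, 0, 0, 0, 0]
    - [0, 0, 0.01, 0, 0, 0]
    - [0, 0, 0.03, 0, 0, 0]
    - [0, 0, 0.03, 0, 0, 0]
    - [0, 0, 0.03, 0, 0, 0]
    - [0, 0, 0.03, 0, 0, 0]
    - [0, 0, 0.03, 0, 0, 0]

```text
clock: 4.67
position: [0.4703, 0.1487, 0.1667]
eef_rot: [[0.321, 0.947, -0.0], [0.947, -0.321, -0.0], [-0.0, -0.0, -1.0]]
force: [1.3, -0.7, -4.6]
opening: 0.645
```

Request:
step_arm:
  moves:
    - [0, 0, 0.03, 0, 0, 0]
    - [0, 0, 0.03, 0, 0, 0]
    - [0.0051, -0.0309, 0, 0, 0, 0.0495]
    - [0.0051, -0.0309, 0, 0, 0, 0.0495]
    - [0.0051, -0.0309, 0, 0, 0, 0.0495]
    - [0.0051, -0.0309, 0, 0, 0, 0.0495]
    - [0.0051, -0.0309, 0, 0, 0, 0.0495]
    - [0.0051, -0.0309, 0, 0, 0, 0.0495]

```text
clock: 5.33
position: [0.5012, -0.0381, 0.2251]
eef_rot: [[0.027, 1.0, -0.001], [1.0, -0.027, 0.0], [0.0, -0.001, -1.0]]
force: [0.5, 0.3, -3.2]
opening: 0.643
```

Request:
step_arm:
  moves:
    - [0.0051, -0.0309, 0, 0, 0, 0.0495]
    - [0.0051, -0.0309, 0, 0, 0, 0.0495]
    - [0.0051, -0.0309, 0, 0, 0, 0.0495]
    - [0.0051, -0.0309, 0, 0, 0, 0.0495]
    - [0, 0, 0, 0, 0, 0]
    - [0, 0, 0, 0, 0, 0]
    - [0, 0, 0, 0, 0, 0]

```text
clock: 5.92
position: [0.5215, -0.1599, 0.225]
eef_rot: [[-0.166, 0.986, -0.001], [0.986, 0.166, 0.001], [0.001, -0.001, -1.0]]
force: [0.3, 0.9, -3.8]
opening: 0.644
```

Run:
```python
from h import *
from plant import env,vision,outline_of
s=env.state();print({k:np.round(s[k],4) for k in ["clock","position","force","wrist_torque","eef_rot"]})
f=vision.grab_frame("wrist");cv2.imwrite("pics/w4.png",f["color"][:,:,::-1])
g=vision.grab_frame("scene");pickle.dump((s,f,g),open("w4.pkl","wb"))
c=cv2.resize(g["color"][110:260,160:320],None,fx=4,fy=4,interpolation=cv2.INTER_CUBIC);cv2.imwrite("pics/s4.png",c[:,:,::-1])
```

```text
{'clock': np.float64(5.9167), 'position': array([ 0.5215, -0.1599,  0.225 ]), 'force': array([ 0.2748,  0.9395, -3.8388]), 'wrist_torque': array([ 0.0477,  0.0599, -0.0137]), 'eef_rot': array([[-1.665e-01,  9.860e-01, -9.000e-04],
       [ 9.860e-01,  1.665e-01,  7.000e-04],
       [ 8.000e-04, -7.000e-04, -1.000e+00]])}
```

View pics/w4.png

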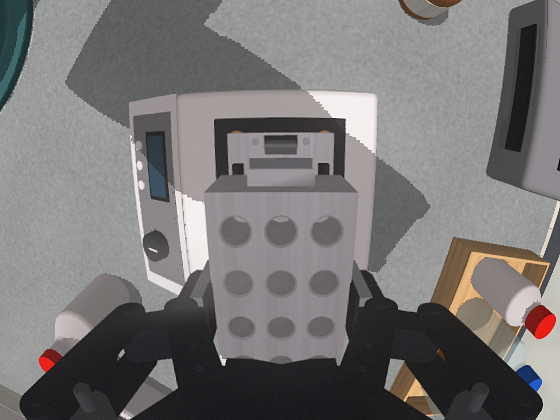

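View pics/s4.png

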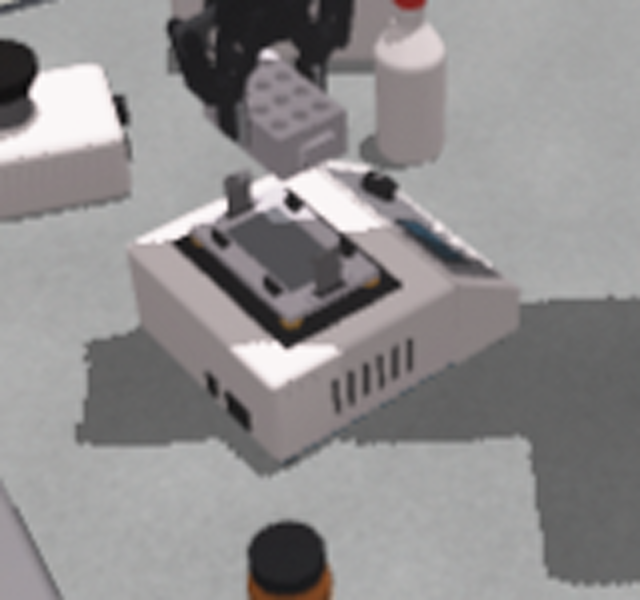

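The block is held level. The +y hook shows at (281,145) and the posts at (238,169) and (326,169), symmetric about the block. Next I'll measure the hook, platform and block in the tool frame.

Run:
```python
from h import *
s,f,g=pickle.load(open("w4.pkl","rb"));W=wcloud(s,f);R=np.array(s["eef_rot"]);L=(W-s["position"])@R
np.set_printoptions(suppress=True,precision=4,linewidth=180)
print("col281 rows: row, toolx, z")
for r in range(110,195,3): print(r,L[r,281,0].round(4),L[r,281,1].round(4),W[r,281,2].round(4),f["color"][r,281])
print("row 165/150/140: cols")
for r in (135,142,148,172):
  print(r,[(c,L[r,c,1].round(4),W[r,c,2].round(3),int(f["color"][r,c].mean())) for c in range(210,352,3)])
Q=W[185:360,195:375].reshape(-1,3);q=L[185:360,195:375].reshape(-1,3)
k=(Q[:,2]>.24)&(Q[:,2]<.27)
print("block top z",np.median(Q[k,2]), "y",np.percentile(q[k,1],[.5,99.5]),"x",np.percentile(q[k,0],99))
for n0 in ("scene",):
    pass
c=cv2.resize(f["color"][80:200,200:360],None,fx=5,fy=5,interpolation=cv2.INTER_CUBIC);cv2.imwrite("pics/w4c.png",c[:,:,::-1])
```

```text
col281 rows: row, toolx, z
110 0.0814 -0.0016 0.0951 [167 157 157]
113 0.0789 -0.0016 0.0948 [166 160 159]
116 0.0764 -0.0016 0.0943 [174 166 166]
119 0.0739 -0.0016 0.0972 [49 48 49]
122 0.0714 -0.0016 0.0966 [48 45 46]
125 0.069 -0.0016 0.0981 [49 49 50]
128 0.0665 -0.0016 0.0974 [48 44 47]
131 0.0639 -0.0016 0.0967 [42 38 40]
134 0.0621 -0.0016 0.1104 [157 150 155]
137 0.0598 -0.0016 0.112 [50 48 51]
140 0.0579 -0.0017 0.1193 [70 66 68]
143 0.0578 -0.0017 0.1478 [82 80 82]
146 0.0558 -0.0017 0.1474 [102  99 101]
149 0.0536 -0.0017 0.1458 [86 83 84]
152 0.0512 -0.0017 0.1427 [83 80 83]
155 0.0456 -0.0017 0.1118 [160 152 158]
158 0.0432 -0.0017 0.1123 [85 84 86]
161 0.0407 -0.0017 0.111 [95 95 97]
164 0.0384 -0.0017 0.1117 [96 96 99]
167 0.036 -0.0017 0.1118 [95 94 95]
170 0.055 -0.0019 0.2453 [159 151 155]
173 0.0538 -0.0019 0.2448 [156 151 155]
176 0.0526 -0.0019 0.2444 [158 151 157]
179 0.0514 -0.0019 0.2443 [158 152 158]
182 0.0501 -0.0019 0.244 [148 141 148]
185 0.0491 -0.0019 0.2448 [141 133 139]
188 0.0488 -0.0019 0.2487 [104 100 103]
191 0.0487 -0.0019 0.2535 [102  96  98]
1
[... 9247 characters left out ...]
p.float64(0.112), 152), (318, np.float64(0.0276), np.float64(0.114), 35), (321, np.float64(0.0294), np.float64(0.119), 44), (324, np.float64(0.0313), np.float64(0.122), 47), (327, np.float64(0.0339), np.float64(0.12), 48), (330, np.float64(0.0375), np.float64(0.112), 158), (333, np.float64(0.0424), np.float64(0.097), 84), (336, np.float64(0.0451), np.float64(0.097), 47), (339, np.float64(0.0475), np.float64(0.098), 50), (342, np.float64(0.0503), np.float64(0.097), 50), (345, np.float64(0.0533), np.float64(0.094), 167), (348, np.float64(0.0559), np.float64(0.095), 162), (351, np.float64(0.0586), np.float64(0.095), 159)]
block top z 0.2544599168621082 y [-0.0344  0.0349] x 0.048966537836204437
```

View pics/w4c.png

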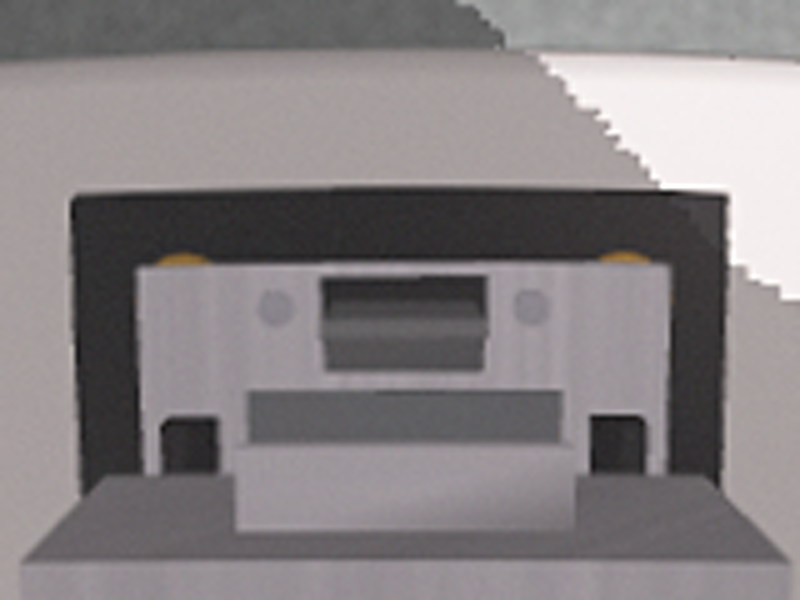

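Run:
```python
from h import *
s,f,g=pickle.load(open("w4.pkl","rb"));np.set_printoptions(suppress=True,precision=4,linewidth=180)
R=np.array(s["eef_rot"]);K=f["camera_matrix"];H=f["hand_eye"]
gray=f["color"].mean(-1)
def ray_to_z(u,v,z):
    a,b=u-K[0,2],v-K[1,2];r=np.hypot(a,b);t=r/K[0,0]
    d=np.array([np.sin(t)*a/r,-np.sin(t)*b/r,-np.cos(t)]);d=R@H[:3,:3]@d
    o=R@H[:3,3]+s["position"];p=o+d*(z-o[2])/d[2];return (p-s["position"])@R
def edge(vals): # subpixel max gradient
    gdt=np.abs(np.diff(vals));i=np.argmax(gdt);w=gdt[max(0,i-1):i+2];return (np.arange(max(0,i-1),max(0,i-1)+len(w))*w).sum()/w.sum()+.5
Z=.1117
l=[ray_to_z(220+edge(gray[r,220:234]),r,Z) for r in range(134,172)]
rr=[ray_to_z(326+edge(gray[r,326:342]),r,Z) for r in range(134,162)]
t=[ray_to_z(c,126+edge(gray[126:138,c]),Z) for c in list(range(245,262))+list(range(300,316))+list(range(268,294))]
rg=[ray_to_z(c,112+edge(gray[112:125,c]),.095) for c in range(222,338)]
for n,p,ax in (("left",l,0),("right",rr,0),("far",t,1),("ringfar",rg,1)):
    p=np.array(p);c=np.polyfit(p[:,ax],p[:,1-ax],1);print(n,"mean",np.median(p,0)[:2],"slope deg",np.degrees(np.arctan(c[0])))
# lug edges z (upper face underside+26 =.245)
Zl=s["position"][2]-.0058+.026
ll=[ray_to_z(240+edge(gray[r,240:253]),r,Zl)[1] for r in range(172,184)];lr=[ray_to_z(308+edge(gray[r,308:322]),r,Zl)[1] for r in range(172,184)]
print("lug",np.median(ll),np.median(lr),"mid",(np.median(ll)+np.median(lr))/2)
lt=[ray_to_z(c,164+edge(gray[164:174,c]),Zl)[0] for c in range(255,306)];print("lug tip x",np.median(lt),"(54.6)")
bt=[ray_to_z(c,186+edge(gray[186:197,c]),Zl+.010)[0] for c in range(215,348)];print("block top edge x",np.median(bt),"(48)", np.degrees(np.polyfit(range(215,348),bt,1)[0]/.00035))
# hook head at z 0.147
hl=[ray_to_z(258+edge(gray[r,258:270]),r,.146)[1] for r in range(143,153)];hr=[ray_to_z(290+edge(gray[r,290:303]),r,.146)[1] for r in range(143,153)];print("hook mid",np.median(hl),np.median(hr),(np.median(hl)+np.median(hr))/2)
W=wcloud(s,f);L=(W-s["position"])@R
for nm,c0,c1 in (("postL",230,248),("postR",316,334)):
    q=L[158:176,c0:c1].reshape(-1,3);w=W[158:176,c0:c1].reshape(-1,3);k=w[:,2]>.119;print(nm,k.sum(),np.percentile(q[k],[2,50,98],axis=0)[:,:2],w[k,2].max())
```

```text
left mean [ 0.048  -0.0442] slope deg -5.220018567511511
right mean [0.0519 0.0397] slope deg 0.12089187109665861
far mean [ 0.0637 -0.0024] slope deg 0.15187352144101524
ringfar mean [ 0.0757 -0.0028] slope deg 0.15344264282119424
lug -0.015021436812845238 0.010945818894610437 mid -0.0020378089591174004
lug tip x 0.05564001578989255 (54.6)
block top edge x 0.04890864043661833 (48) -0.02832263142933905
hook mid -0.013388117738703735 0.008960498638625039 -0.002213809550039348
postL 102 [[ 0.0321 -0.0395]
 [ 0.0369 -0.0355]
 [ 0.0544 -0.0149]] 0.2455374057461354
postR 88 [[0.032  0.0152]
 [0.0369 0.032 ]
 [0.0488 0.0351]] 0.22046899379964555
```

The block and mixer are aligned within 0.2 mm sideways and 0.15° in yaw. Lengthwise, the estimates differ by 0.5 to 2.3 mm, so I'll shift 1.5 mm. The face is at about z = 0.1117, so home should be near TCP z ≈ 0.1175. I'll descend to just above the hooks.

Request:
step_arm:
  moves:
    - [0.0002, -0.0015, -0.01, 0, 0, 0.002]
    - [0, 0, -0.015, 0, 0, 0]
    - [0, 0, -0.015, 0, 0, 0]
    - [0, 0, -0.015, 0, 0, 0]
    - [0, 0, -0.01, 0, 0, 0]
    - [0, 0, -0.005, 0, 0, 0]
    - [0, 0, -0.002, 0, 0, 0]
    - [0, 0, 0, 0, 0, 0]

```text
clock: 6.68
position: [0.5221, -0.1612, 0.1534]
eef_rot: [[-0.17, 0.985, -0.0], [0.985, 0.17, 0.0], [0.0, -0.0, -1.0]]
force: [0.1, -0.0, -3.7]
opening: 0.64
```

Run:
```python
from h import *
from plant import env,vision
s=env.state();print({k:np.round(s[k],4) for k in ["clock","position","force","wrist_torque","eef_rot"]})
f=vision.grab_frame("wrist");g=vision.grab_frame("scene")
a=cv2.resize(f["color"][90:230,200:360],None,fx=2.5,fy=2.5);b=cv2.resize(g["color"][120:240,180:317],(400,350),interpolation=cv2.INTER_CUBIC)
cv2.imwrite("pics/d1.png",np.hstack([a,b])[:,:,::-1])
```

```text
{'clock': np.float64(6.6833), 'position': array([ 0.5221, -0.1612,  0.1534]), 'force': array([ 0.0825, -0.0325, -3.6611]), 'wrist_torque': array([-0.032 , -0.0085, -0.0038]), 'eef_rot': array([[-1.699e-01,  9.855e-01, -1.000e-04],
       [ 9.855e-01,  1.699e-01,  0.000e+00],
       [ 1.000e-04, -1.000e-04, -1.000e+00]])}
```

View pics/d1.png

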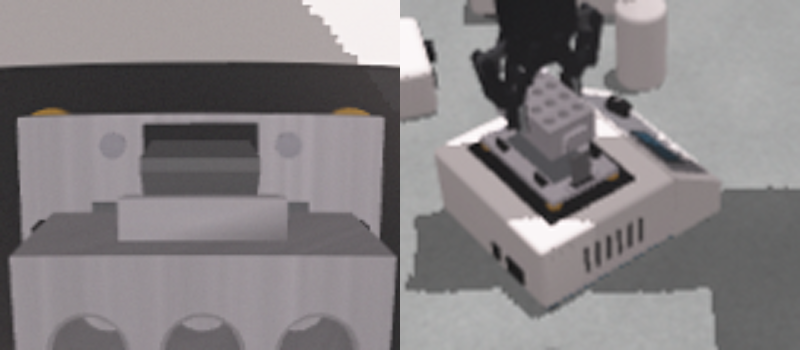

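The lug is centred on the +y hook and the block is level. Now the slow feel-down.

Request:
step_arm:
  moves:
    - [0, 0, -0.0015, 0, 0, 0]
    - [0, 0, -0.0015, 0, 0, 0]
    - [0, 0, -0.0015, 0, 0, 0]
    - [0, 0, -0.0015, 0, 0, 0]
    - [0, 0, -0.0015, 0, 0, 0]
    - [0, 0, -0.0015, 0, 0, 0]

```text
clock: 7.28
position: [0.5221, -0.1617, 0.1441]
eef_rot: [[-0.169, 0.986, -0.0], [0.986, 0.169, 0.0], [0.0, -0.0, -1.0]]
force: [0.4, -0.2, -3.4]
opening: 0.645
```

Request:
step_arm:
  moves:
    - [0, 0, -0.001, 0, 0, 0]
    - [0, 0, -0.001, 0, 0, 0]
    - [0, 0, -0.001, 0, 0, 0]

```text
clock: 7.53
position: [0.5222, -0.1618, 0.1413]
eef_rot: [[-0.169, 0.986, 0.0], [0.986, 0.169, -0.0], [-0.0, 0.0, -1.0]]
force: [-1.2, -1.3, 2.9]
opening: 0.644
```

Request:
step_arm:
  moves:
    - [0, 0, -0.001, 0, 0, 0]
    - [0, 0, -0.001, 0, 0, 0]
    - [0, 0, -0.001, 0, 0, 0]

```text
clock: 7.78
position: [0.5228, -0.162, 0.1392]
eef_rot: [[-0.169, 0.986, 0.002], [0.986, 0.169, -0.001], [-0.001, 0.002, -1.0]]
force: [0.4, -0.1, -2.6]
opening: 0.647
```

Request:
step_arm:
  moves:
    - [0, 0, -0.001, 0, 0, 0]
    - [0, 0, -0.001, 0, 0, 0]
    - [0, 0, -0.001, 0, 0, 0]
    - [0, 0, -0.001, 0, 0, 0]

```text
clock: 8.12
position: [0.5222, -0.1618, 0.1343]
eef_rot: [[-0.169, 0.986, 0.0], [0.986, 0.169, -0.0], [-0.0, 0.0, -1.0]]
force: [-0.3, -0.9, 2.0]
opening: 0.646
```

Request:
step_arm:
  moves:
    - [0, 0, -0.001, 0, 0, 0]
    - [0, 0, -0.001, 0, 0, 0]
    - [0, 0, -0.001, 0, 0, 0]
    - [0, 0, -0.001, 0, 0, 0]
    - [0, 0, -0.001, 0, 0, 0]

```text
clock: 8.53
position: [0.5221, -0.1617, 0.1292]
eef_rot: [[-0.169, 0.986, 0.0], [0.986, 0.169, -0.0], [-0.0, 0.0, -1.0]]
force: [-0.1, 0.0, 4.2]
opening: 0.647
```

Request:
step_arm:
  moves:
    - [0, 0, -0.001, 0, 0, 0]
    - [0, 0, -0.001, 0, 0, 0]
    - [0, 0, -0.001, 0, 0, 0]
    - [0, 0, -0.001, 0, 0, 0]

```text
clock: 8.87
position: [0.5221, -0.1617, 0.1252]
eef_rot: [[-0.169, 0.986, 0.0], [0.986, 0.169, -0.0], [-0.0, 0.0, -1.0]]
force: [0.2, -0.9, 4.5]
opening: 0.65
```

Run:
```python
from h import *
from plant import env,vision
s=env.state();print({k:np.round(s[k],4) for k in ["clock","position","force","wrist_torque"]})
f=vision.grab_frame("wrist");g=vision.grab_frame("scene")
a=cv2.resize(f["color"][90:230,200:360],None,fx=2.5,fy=2.5);b=cv2.resize(g["color"][120:240,180:317],(400,350),interpolation=cv2.INTER_CUBIC)
cv2.imwrite("pics/d2.png",np.hstack([a,b])[:,:,::-1])
```

```text
{'clock': np.float64(8.8667), 'position': array([ 0.5221, -0.1617,  0.1252]), 'force': array([ 0.2054, -0.9364,  4.4953]), 'wrist_torque': array([-0.1225, -0.0084,  0.0309])}
```

View pics/d2.png

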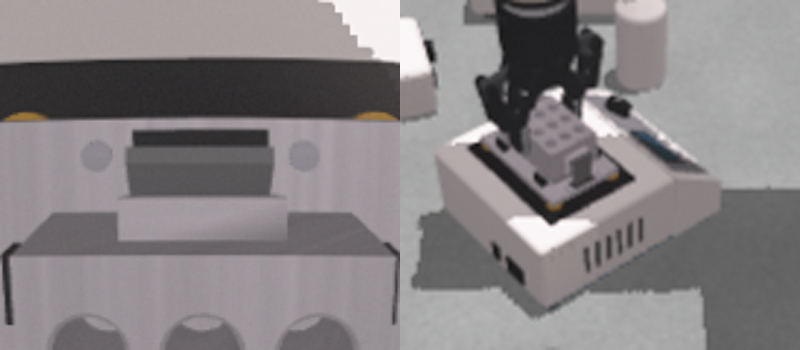

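The block is between the posts, level, and sliding on both hooks. The load is about 8 N. Continuing more slowly.

Request:
step_arm:
  moves:
    - [0, 0, -0.001, 0, 0, 0]
    - [0, 0, -0.001, 0, 0, 0]
    - [0, 0, -0.001, 0, 0, 0]

```text
clock: 9.22
position: [0.5221, -0.1618, 0.1223]
eef_rot: [[-0.169, 0.986, 0.0], [0.986, 0.169, -0.0], [-0.0, 0.0, -1.0]]
force: [0.4, -0.3, 3.7]
opening: 0.647
```

Request:
step_arm:
  moves:
    - [0, 0, -0.0007, 0, 0, 0]
    - [0, 0, -0.0007, 0, 0, 0]

```text
clock: 9.38
position: [0.5221, -0.1617, 0.1208]
eef_rot: [[-0.169, 0.986, 0.0], [0.986, 0.169, -0.0], [-0.0, 0.0, -1.0]]
force: [0.3, -0.0, 3.2]
opening: 0.641
```

Request:
step_arm:
  moves:
    - [0, 0, -0.0005, 0, 0, 0]
    - [0, 0, -0.0005, 0, 0, 0]

```text
clock: 9.55
position: [0.522, -0.1617, 0.1197]
eef_rot: [[-0.169, 0.986, -0.0], [0.986, 0.169, 0.0], [0.0, -0.0, -1.0]]
force: [0.6, -0.1, 2.4]
opening: 0.636
```

Request:
step_arm:
  moves:
    - [0, 0, -0.0004, 0, 0, 0]
    - [0, 0, -0.0004, 0, 0, 0]

```text
clock: 9.72
position: [0.5217, -0.1615, 0.1185]
eef_rot: [[-0.169, 0.986, -0.001], [0.986, 0.169, 0.0], [0.001, -0.001, -1.0]]
force: [-0.0, 0.1, -3.0]
opening: 0.647
```

Request:
step_arm:
  moves:
    - [0, 0, -0.0004, 0, 0, 0]
    - [0, 0, 0, 0, 0, 0]

```text
clock: 9.88
position: [0.5217, -0.1615, 0.1182]
eef_rot: [[-0.169, 0.986, -0.001], [0.986, 0.169, 0.001], [0.001, -0.001, -1.0]]
force: [-0.3, 1.0, -4.0]
opening: 0.645
```

The click shows clearly: the load dropped to about 0. Now I'll feel for the hard face in small steps.

Request:
step_arm:
  moves:
    - [0, 0, -0.0004, 0, 0, 0]
    - [0, 0, 0, 0, 0, 0]

```text
clock: 10.05
position: [0.5219, -0.1616, 0.1181]
eef_rot: [[-0.169, 0.986, -0.0], [0.986, 0.169, 0.0], [0.0, -0.0, -1.0]]
force: [-0.5, 0.3, -4.0]
opening: 0.647
```

Request:
step_arm:
  moves:
    - [0, 0, -0.0004, 0, 0, 0]
    - [0, 0, 0, 0, 0, 0]

```text
clock: 10.22
position: [0.522, -0.1617, 0.1178]
eef_rot: [[-0.169, 0.986, -0.0], [0.986, 0.169, 0.0], [0.0, -0.0, -1.0]]
force: [-0.8, 0.5, -3.1]
opening: 0.646
```

Request:
step_arm:
  moves:
    - [0, 0, -0.0003, 0, 0, 0]
    - [0, 0, 0, 0, 0, 0]

```text
clock: 10.38
position: [0.5221, -0.1617, 0.1175]
eef_rot: [[-0.169, 0.986, -0.0], [0.986, 0.169, 0.0], [0.0, -0.0, -1.0]]
force: [-0.3, -0.2, -3.5]
opening: 0.643
```

Request:
step_arm:
  moves:
    - [0, 0, -0.0003, 0, 0, 0]
    - [0, 0, 0, 0, 0, 0]

```text
clock: 10.55
position: [0.5221, -0.1617, 0.1174]
eef_rot: [[-0.169, 0.986, 0.0], [0.986, 0.169, -0.0], [-0.0, 0.0, -1.0]]
force: [-1.4, 0.4, -1.7]
opening: 0.647
```

Request:
step_arm:
  moves:
    - [0, 0, -0.0003, 0, 0, 0]
    - [0, 0, 0, 0, 0, 0]

```text
clock: 10.72
position: [0.5223, -0.1618, 0.1173]
eef_rot: [[-0.169, 0.986, 0.001], [0.986, 0.169, -0.0], [-0.0, 0.001, -1.0]]
force: [-0.9, 1.2, 2.5]
opening: 0.646
```

Request:
step_arm:
  moves:
    - [0, 0, -0.0003, 0, 0, 0]
    - [0, 0, 0, 0, 0, 0]

```text
clock: 10.88
position: [0.5225, -0.1619, 0.1173]
eef_rot: [[-0.169, 0.986, 0.001], [0.986, 0.169, -0.0], [-0.001, 0.001, -1.0]]
force: [-1.5, 0.9, 7.6]
opening: 0.642
```

The hard face is reached: z stays at 0.1173 while the load climbs to about 11 N. One more small press, then I'll look.

Request:
step_arm:
  moves:
    - [0, 0, -0.0003, 0, 0, 0]
    - [0, 0, 0, 0, 0, 0]

```text
clock: 11.05
position: [0.5227, -0.162, 0.1173]
eef_rot: [[-0.169, 0.986, 0.002], [0.986, 0.169, -0.001], [-0.001, 0.002, -1.0]]
force: [-1.6, 0.8, 10.1]
opening: 0.643
```

Run:
```python
from h import *
from plant import env,vision
s=env.state();print({k:np.round(s[k],4) for k in ["clock","position","force","wrist_torque"]})
f=vision.grab_frame("wrist");g=vision.grab_frame("scene")
a=cv2.resize(f["color"][90:230,200:360],None,fx=2.5,fy=2.5);b=cv2.resize(g["color"][120:240,180:317],(400,350),interpolation=cv2.INTER_CUBIC)
cv2.imwrite("pics/d3.png",np.hstack([a,b])[:,:,::-1])
```

```text
{'clock': np.float64(11.05), 'position': array([ 0.5227, -0.162 ,  0.1173]), 'force': array([-1.6306,  0.8129, 10.0862]), 'wrist_torque': array([ 0.2722,  0.3169, -0.0304])}
```

View pics/d3.png

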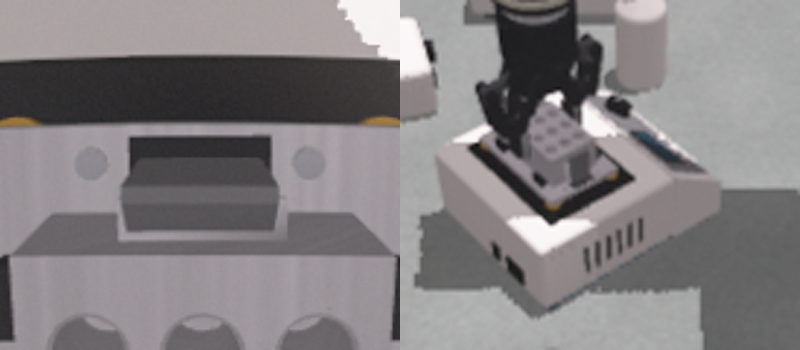

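The +y hook has snapped over the lug (wrist crop, hook head at about (200,195) covering the lug). I'll relieve the press and release.

Request:
step_arm:
  moves:
    - [0, 0, 0.0004, 0, 0, 0]
    - [0, 0, 0.0004, 0, 0, 0]
    - [0, 0, 0, 0, 0, 0]

```text
clock: 11.4
position: [0.5224, -0.1619, 0.1173]
eef_rot: [[-0.169, 0.986, 0.001], [0.986, 0.169, -0.0], [-0.0, 0.001, -1.0]]
force: [0.9, -0.2, 2.5]
opening: 0.643
```

Request:
step_arm:
  moves:
    - [0, 0, 0, 0, 0, 0]
    - [0, 0, 0, 0, 0, 0]
    - [0, 0, 0, 0, 0, 0]
    - [0, 0, 0, 0, 0, 0]
    - [0, 0, 0, 0, 0, 0]
    - [0, 0, 0, 0, 0, 0]
  claw: -1

```text
clock: 11.9
position: [0.522, -0.1617, 0.1171]
eef_rot: [[-0.169, 0.986, -0.0], [0.986, 0.169, 0.0], [0.0, -0.0, -1.0]]
force: [0.2, 0.7, 0.2]
opening: 0.993
```

Request:
step_arm:
  moves:
    - [0, 0, 0.003, 0, 0, 0]
    - [0, 0, 0.008, 0, 0, 0]
    - [0, 0, 0.015, 0, 0, 0]
    - [0, 0, 0.02, 0, 0, 0]
    - [0, 0, 0.025, 0, 0, 0]
    - [0, 0, 0.025, 0, 0, 0]
    - [0, 0, 0.02, 0, 0, 0]

```text
clock: 12.48
position: [0.5222, -0.1617, 0.2358]
eef_rot: [[-0.169, 0.986, 0.001], [0.986, 0.169, -0.001], [-0.001, 0.001, -1.0]]
force: [0.4, 0.6, -0.6]
opening: 0.998
```

Request:
step_arm:
  moves:
    - [-0.015, 0, 0.015, 0, 0, 0]
    - [-0.02, 0, 0.01, 0, 0, 0]
    - [-0.02, 0, 0, 0, 0, 0]
    - [-0.02, 0, 0, 0, 0, 0]
    - [-0.02, 0, 0, 0, 0, 0]
    - [0, 0, 0, 0, 0, 0]
    - [0, 0, 0, 0, 0, 0]

```text
clock: 13.07
position: [0.4266, -0.1618, 0.2592]
eef_rot: [[-0.168, 0.986, 0.001], [0.986, 0.168, -0.001], [-0.001, 0.001, -1.0]]
force: [0.7, 0.2, 0.7]
opening: 0.998
```

Run:
```python
from h import *
from plant import env,vision
np.set_printoptions(suppress=True,precision=4)
s=env.state();print({k:np.round(s[k],4) for k in ["clock","position","force","opening"]})
f=vision.grab_frame("wrist");g=vision.grab_frame("scene");t=vision.grab_frame("top");pickle.dump((s,f,g,t),open("fin.pkl","wb"))
cv2.imwrite("pics/fw.png",f["color"][:,:,::-1])
b=cv2.resize(g["color"][120:240,180:317],(800,600)[:2],interpolation=cv2.INTER_CUBIC);cv2.imwrite("pics/fs.png",b[:,:,::-1])
W=wcloud(s,f);k=(np.hypot(W[...,0]-.522,W[...,1]+.162)<.07)&(W[...,2]>.125)&(W[...,2]<.2);z=W[k][:,2];print(np.histogram(z,bins=np.arange(.125,.2,.005)));
k2=k&(W[...,2]>.140);P=W[k2];A=np.c_[P[:,0]-.522,P[:,1]+.162,np.ones(len(P))]
m=np.abs(P[:,2]-np.median(P[:,2]))<.006
print("plane",np.linalg.lstsq(A[m],P[m,2],rcond=None)[0])
```

```text
{'clock': np.float64(13.0667), 'position': array([ 0.4266, -0.1618,  0.2592]), 'force': array([0.672 , 0.2439, 0.6885]), 'opening': np.float64(0.998)}
(array([ 372,  480,  639,  723, 5008,    1,    0,    0,    0,    0,    0,
          0,    0,    0,    0]), array([0.125, 0.13 , 0.135, 0.14 , 0.145, 0.15 , 0.155, 0.16 , 0.165,
       0.17 , 0.175, 0.18 , 0.185, 0.19 , 0.195, 0.2  ]))
plane [0.0058 0.0017 0.1466]
```

View pics/fw.png

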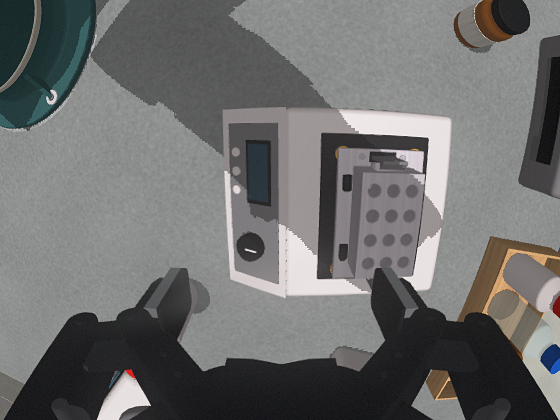

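View pics/fs.png

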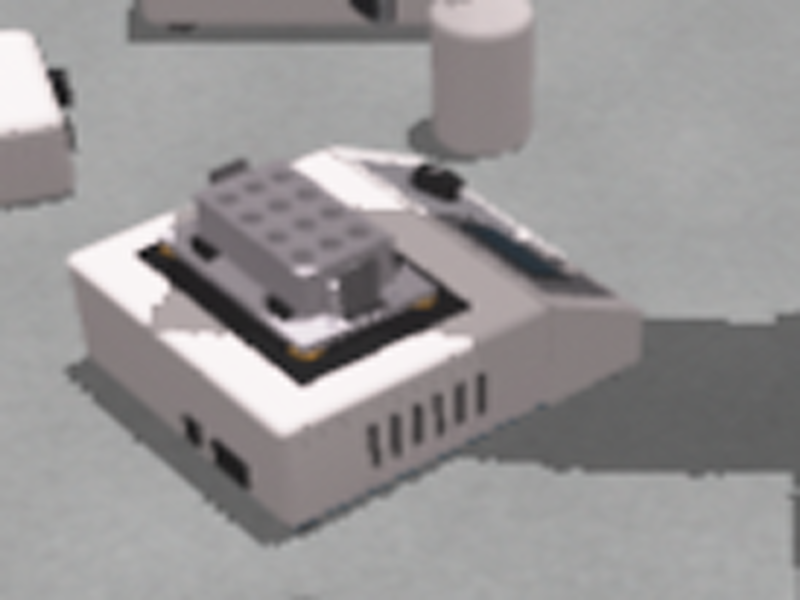

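The block is home and level: its top is at 0.1466, so the underside is at about 0.111, which matches the face. The tilt is 0.1° along y. I'll do one check of the far hook before handing in.

Request:
step_arm:
  moves:
    - [0.015, -0.03, 0.02, 0, 0, 0]
    - [0.015, -0.03, 0.02, 0, 0, 0]
    - [0.015, -0.03, 0, 0, 0, 0]
    - [0.015, -0.03, 0, 0, 0, 0]
    - [0.015, 0, 0, 0, 0, 0]
    - [0, 0, 0, 0, 0, 0]
    - [0, 0, 0, 0, 0, 0]

```text
clock: 13.8
position: [0.5028, -0.2818, 0.2973]
eef_rot: [[-0.17, 0.985, -0.001], [0.985, 0.17, 0.001], [0.001, -0.001, -1.0]]
force: [-0.3, 0.5, -0.7]
opening: 1.004
```

Run:
```python
from h import *
from plant import env,vision
np.set_printoptions(suppress=True,precision=4)
s=env.state();print({k:np.round(s[k],4) for k in ["clock","position","force","opening"]})
f=vision.grab_frame("wrist");W=wcloud(s,f)
u=wproj(s,f,[[.522,-.162,.147]])[0];print(u)
ex=np.array([.985,.169]);ey=np.array([-.169,.985])
a=(W[...,:2]-[.522,-.1617])@ey;b=(W[...,:2]-[.522,-.1617])@ex
k=(W[...,2]>.1425)&(W[...,2]<.152)&(abs(b)<.009)
for sg in(1,-1):
    q=np.sort(sg*a[k&(sg*a>.0485)]);q=q[q<.075];print("hook side",sg,len(q),np.percentile(q,[1,50,99]) if len(q) else '')
i=int(max(0,u[0]-100));j=int(max(0,u[1]-80))
c=cv2.resize(f["color"][j:j+160,i:i+200],None,fx=3.5,fy=3.5,interpolation=cv2.INTER_CUBIC);cv2.imwrite("pics/f2.png",c[:,:,::-1])
```

```text
{'clock': np.float64(13.8), 'position': array([ 0.5028, -0.2818,  0.2973]), 'force': array([-0.3285,  0.473 , -0.7475]), 'opening': np.float64(1.0036)}
[327.2381  74.8078]
hook side 1 172 [0.0512 0.0551 0.059 ]
hook side -1 136 [0.0525 0.056  0.0588]
```

View pics/f2.png

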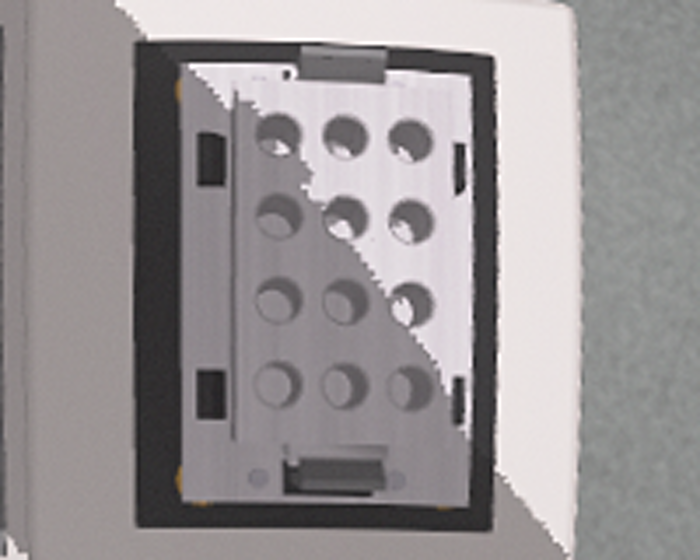

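Both hooks stand upright and symmetric over their lugs. Heads span 51–59 mm from the centre on the +y side and 52–59 mm on the −y side. Handing in.

```bash
python3 -c "
from plant import env
print(env.hand_in())"
```

```text
the job is handed in; nothing more can be done
None
```

The twelve-well block is fitted on the mixer and fully home, and I handed the job in at about 13.9 s. The gripper is open and clear of everything.

- **Going down:** I gripped the block across its width, lined it up with the platform using the wrist camera, and lowered it in steps of 1.5 mm or less. The readings at the end of each move showed about 6–8 N of load on the hooks. The load then dropped to nearly zero at the click, and it climbed on the hard face with the TCP at z = 0.1173. The highest load I read was about 14 N; force is only reported at the end of each move, so short peaks in between would not show.
- **Final checks:** The block's top is at 0.1466 m, which puts its underside at about 0.111 m, matching the measured platform face. It is level to about 0.1° along y. A fit across x gave 0.3°, which I put down to camera error. Both hooks stand upright and symmetric over their lugs, 51–59 mm and 52–59 mm from the platform centre.
- **Disagreements:** Before lowering, two lengthwise estimates of the platform centre differed by about 2 mm. I shifted 1.5 mm to split the difference, and the block went in with little side force (under 2 N). I saw only one force drop, so the second click rests on the hook picture and the levelness.
- **Everything else:** I did not touch the small-well block or the other items on the bench. I did not re-measure their positions at the end.

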